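# Post a specimen carrier through the sprung flap of a sample intake

### The arm

A 6-joint arm with a two-finger parallel gripper is mounted at the origin on the work surface. World frame = base frame: x ahead of the robot, y to its left, z up, the work surface at z = 0. Lengths are in m, angles in rad, forces in N, time in s.
With the tool pointing down it reaches from about 0.35 to 0.775 m from the base axis. Payload 7.3 kg.
Tool frame: the origin (TCP) lies on the mounting face of the last link; the fingertips stand 178 mm ahead of it and the grasp point (between the pads) lies 159 mm ahead of it (robot.tcp_to_tips is the distance from the TCP to the fingertips, in m); z points along the fingers, y is the direction in which the jaws open and shut (so a half turn about z gives the same grasp; the last joint's range is limited). The gripper opens to 92 mm and grips with 3 to 60 N. Pads are 19 mm wide; open, the fingers measure 130 mm over their backs; the gripper's body (75 mm by 190 mm) begins 47 mm behind the grasp point.
Start: joints at [1.15, 0.342, 1.524, -0, 1.275, -0.146], TCP at [0.142, 0.505, 0.405] pointing down, gripper open.
Joint ranges: [-2.53, 2.53], [-0.77, 2.02], [0.04, 2.7], [-1, 4.14], [0.28, 2.66], [-3.11, 3.11]. Speed limits (rad/s): [2.57, 2.57, 3.14, 3.14, 3.14, 3.14].

### API

Orientations are given as [roll, pitch, yaw] about the fixed x, y, z axes, in that order (R = Rz(yaw) Ry(pitch) Rx(roll)).
In Python, from cell import robot, viewer gives the robot as it stands.
- The arm moves only by the shell command python3 -m creep 'ROWS' [OPENING] [FORCE]. ROWS is JSON, a list that holds one entry, the list of rows, each a list of 6 numbers: the shift along the world's x, y, z in mm, then the turn, a rotation vector about the world's x, y, z in degrees. A call has 1 to 5 rows; each row shifts and turns the pose as measured when the row begins; what a row does not reach is not made up. A row lasts 1/12 s, in which the tool goes at most 41.7 mm and 7.16 degrees, less where a joint would pass 70% of its speed; a pose out of reach is approached as far as the arm can. A call with a gripper value outside its range is refused whole. OPENING is the closure, from -1 (fully open) to 1 (shut), set as the call begins (- or left out, the last holds). The fingers move at their own pace and stop on an object; FORCE is the grip in N (left out, the last holds). Time passes only in rows, so rows that do not move let the fingers close. It gives the time, the measured TCP pose, the force and the opening at its end, in the units of the state.
- robot.observe(): the state, without advancing time (a new reading comes with each control period).
- viewer.read_camera(name): name is "scene" or "side" or "wrist"; returns the picture (400x640x3 uint8, blue, green, red); there is no depth.
- viewer.camera_model(name): a dict with "fx", "fy", "cx", "cy" (pixels), "k1" (the pictures are not rectified: a ray, as slopes to the right and down, at radius r is drawn at 1 + k1 r^2 times it, then the intrinsics apply), "pose" (4x4, takes a point from camera to world coordinates); the wrist camera has in their place "mount" (4x4, takes a point from camera to tool coordinates, whose origin is the TCP and whose axes are the flange's). Camera axes: x right, y up, looking along -z (the intrinsics and any distortion apply to the point x, -y, -z); pixel columns grow to the right and rows downward; lengths in m; the calibration is good to about 2 mm. A picture is of the moment at which its call begins: read the wrist's pose just before it. camera_model takes no time and is no camera call.
- robot.hand_in(): hands the job in, once; it reports no verdict.
The state is a dict: "time": time; "qpos": joint angles; "qvel": joint speeds; "joint_efforts": joint torques, N m; "tool_pos": TCP position; "tool_rot": TCP orientation; "contact_force": force on the tool from outside, world axes, zero at the start; "torque": the same for the moment, N m; "opening": finger opening in m.
Only numpy, scipy, OpenCV 4.12 (cv2) and the standard library are available. Lean on these libraries where they do the work, as an engineer would, in place of code of your own. Each camera call takes 0.05 s, during which the arm holds its last target. There are 200 camera calls.

### The job

Push the block-shaped aluminium specimen carrier along its lane, through the gateway straight ahead of it and over the edge, so that it drops into the intake's tray. One finger must push that gateway's self-closing flap open and hold it while the other pushes the carrier through, so that the flap never touches the carrier; do not lift the carrier or lay it in from above. Leave the other lane's flap shut and all the bottles and other loose things where they stand, and finish with the hand clear and the flap swung shut again.

Things in the scene. Friction and masses are not known exactly. Their poses are not given: they have to be found in the camera images.
- dock: Low white fixed sample intake, 375 mm long (x), 280 wide (y). Origin at table height under the middle of the gateway line; x is the pushing direction, from ledge to tray, y left, z up. x = -130 to +6 mm: flat ledge 45 mm high, grey on top; then the open tray to x = +125; then a closed housing 60 mm high to x = +235. On x = 0 a guard 30 mm above the ledge has two alike gateways, left and right, open above.
- tray (a point): Centre of the tray's floor, 5 mm above the table. The tray is 119 mm long (x) and 272 wide (y) inside, one tray for both lanes, its walls level with the ledge; open above.
- lane_left (a point): Middle of the left lane on the gateway line, at the height of the ledge's top, 73.5 mm to the right of hinge_left. The lane runs along the dock's x between two kerbs 4 mm high, 3 mm thick, 36 mm apart, from 120 mm before the gateway line up to it. The ledge between its left kerb and the hinge, 52 mm wide, is free for a finger.
- lane_right (a point): Same point of the right lane (same build), 73.5 mm to the right of hinge_right. The lanes are 145 mm apart.
- flap_left (a joint): Flap of the left gateway, a white plate 94 mm long, 4 mm thick, from 2 to 32 mm above the ledge, on an upright hinge at its left end. 0 = shut (across the gateway, along y), positive = swung away from the robot over the tray, to 1.5 rad at the stop. A spring shuts it always: torque about 0.01 N m shut, 0.05 N m at 1.5 rad. It cannot swing towards the robot.
- flap_right (a joint): Flap of the right gateway, same build and meaning as the left one.
- hinge_left (a point): Hinge axis of the left flap, at the height of the ledge's top. A post of 5 mm radius and 34 mm height stands just to the left of it (centre 5 mm away). Axes as the dock's.
- hinge_right (a point): Hinge axis of the right flap, at the height of the ledge's top, with a like post to its left. Axes as the dock's.
- edge_left (a point): Free end of the left flap, half way up it, 95 mm from the hinge; moves with the flap.
- edge_right (a point): Free end of the right flap, half way up it, 95 mm from the hinge; moves with the flap.
- carrier: Specimen carrier, aluminium block 34 mm long (its x) by 30 wide (y) by 22 high with a round steel stub on top, 12 mm across and 10 high; about 80 g. Origin at the centre of its underside. It stands on the ledge in one of the two lanes, long side along the lane, its middle 62 to 82 mm before the gateway line.
- jar: Small round screw-top jar, 28 mm across, 32 high, standing in the other lane; to be left alone. Origin at the centre of its underside.
- vial: Glass vial 22 mm across, 40 high, on the intake's housing behind the tray; leave alone. Origin at the centre of its underside.
- beaker: Glass beaker 66 mm across, 85 high, on the table to the left; leave alone. Origin at the centre of its underside.
- dropper: Blue bottle 36 mm across, 90 high, on the table to the left; leave alone. Origin at the centre of its underside.
- wash: White wash bottle 66 mm across, 200 high, on the table to the right; leave alone. Origin at the centre of its underside.
- mouse: Black computer mouse 105 mm long, 60 wide, 33 high, on the table to the right; leave alone. Origin at the centre of its underside.
- marker: Blue marker pen 130 mm long, 14 wide, lying on the table to the right; leave alone. Origin at the centre of its underside.
Not all that is in view belongs to the job. What is shaped like the carrier but blue is not meant.

How it is judged:
On the way, in this order (a step that is already met when the one before it is completed fails the run):
1. a finger holds the flap ahead of the carrier open while the carrier is still on the ledge before the gateway (((y of carrier in the frame of dock above 0 m and value of joint flap_left above 0.3 rad and contact force between the fingers and flap_left above 0.05 N and x of carrier in the frame of dock below -0.003 m) or (y of carrier in the frame of dock below -0.04 m and value of joint flap_right above 0.3 rad and contact force between the fingers and flap_right above 0.05 N and x of carrier in the frame of dock below -0.003 m))), for 0.05 s.
2. the carrier is pushed through the gateway with a finger still holding that flap open (((y of carrier in the frame of dock above 0 m and value of joint flap_left above 0.6 rad and contact force between the fingers and flap_left above 0.05 N and x of carrier in the frame of dock above 0.003 m) or (y of carrier in the frame of dock below -0.04 m and value of joint flap_right above 0.6 rad and contact force between the fingers and flap_right above 0.05 N and x of carrier in the frame of dock above 0.003 m))), for 0.02 s.
At the end, for the whole second after the job is handed in: The carrier lies at rest in the tray (its underside's centre below 40 mm and inside the tray's walls) and both flaps are shut to within 0.06 rad (height (world z) of carrier below 0.04 m and x of carrier in the frame of dock between 0.006 and 0.125 m and y of carrier in the frame of dock between -0.14 and 0.14 m and linear speed of carrier below 0.02 m/s and value of joint each of flap_left, flap_right below 0.06 rad); the robot touches nothing.
It fails at once if the flap touches the carrier (over 0.3 N) (contact force between carrier and flap_left above 0.3 N or contact force between carrier and flap_right above 0.3 N).
It fails at once if the carrier is lifted (its underside's centre more than 12 mm above the ledge) (height (world z) of carrier above 0.057 m).
It fails at once if the other lane's flap is opened (over 0.3 rad) ((y of carrier in the frame of dock above 0 m and value of joint flap_right above 0.3 rad) or (y of carrier in the frame of dock below -0.04 m and value of joint flap_left above 0.3 rad)).
It fails at once if another loose thing is moved by more than 20 mm (distance of any of jar, vial, beaker, dropper, wash, mouse, marker from where it was at the start of the episode above 0.02 m).
It also fails if it takes over 38 s, if anything falls off the work surface, if the arm or the gripper's body presses on something with over 40 N, if the wrist force passes 120 N, or if a joint passes its speed limit or range.

## Working session

There is one attempt and no reset: what is moved stays moved. The work goes in short steps, Python scripts to look and compute and a shell command to move; the robot and the scene stay as the last step left them, time stands still between calls to the robot, and variables do not carry over. Pictures are saved under pics/ and viewed, about 8 in all and at most 12, crops included, and the job is handed in when it is done.

```bash
ls; mkdir -p pics; python3 - <<'E'
from cell import robot, viewer
import cv2,numpy as np
print(robot.observe())
for n in("scene","side"):
    im=viewer.read_camera(n); cv2.imwrite(f"pics/{n}0.png",im)
    print(n,viewer.camera_model(n))
print(viewer.camera_model("wrist"))
E
```

```text
pics
{'time': 0.0, 'qpos': array([ 1.15001403e+00,  3.42721511e-01,  1.52503344e+00,  8.51781872e-06,
        1.27539053e+00, -1.45988032e-01]), 'qvel': array([-1.26728655e-04, -5.64666238e-05,  1.90589510e-03,  9.44546428e-04,
       -1.67244110e-03,  5.60579336e-04]), 'joint_efforts': array([-8.02065297e-04, -4.31240165e+01, -2.44210750e+01,  7.16783339e-02,
        5.60338818e-02, -1.14420366e-04]), 'tool_pos': array([0.14237218, 0.50518229, 0.40403965]), 'tool_rot': array([-3.14005753e+00, -2.33947896e-04,  2.86679573e+00]), 'contact_force': array([ 0.00369485,  0.22188087, -0.43658027]), 'torque': array([-0.03209513,  0.01458541, -0.03989796]), 'opening': 0.09159932019183992}
scene {'fx': 419.1715396896066, 'fy': 419.1715396896066, 'cx': 316.5263763068442, 'cy': 201.26210280326376, 'k1': -0.03258629365530748, 'pose': array([[-0.33740934, -0.70340653,  0.62559906,  1.19637528],
       [ 0.9413362 , -0.25664113,  0.21913808,  0.2574164 ],
       [ 0.00641129,  0.66283828,  0.74873514,  0.88502372],
       [ 0.        ,  0.        ,  0.        ,  1.        ]])}
side {'fx': 366.2723
[... 152 characters left out ...]
23546, -0.4121929 ,  0.05835809],
       [-0.50857501,  0.52691187, -0.68096647, -0.7254361 ],
       [ 0.01410098,  0.79587655,  0.6052947 ,  0.72789015],
       [ 0.        ,  0.        ,  0.        ,  1.        ]])}
{'fx': 286.5668782383312, 'fy': 286.5668782383312, 'cx': 319.4164668226297, 'cy': 197.3749335519894, 'k1': -0.0023566167937967707, 'mount': array([[-5.70043401e-04,  9.62354471e-01,  2.71796885e-01,
         7.30085676e-02],
       [ 9.99998571e-01,  1.16002579e-04,  1.68657925e-03,
        -1.25665606e-04],
       [ 1.59155794e-03,  2.71797459e-01, -9.62353162e-01,
         1.95866341e-02],
       [ 0.00000000e+00,  0.00000000e+00,  0.00000000e+00,
         1.00000000e+00]])}
```

View pics/scene0.png

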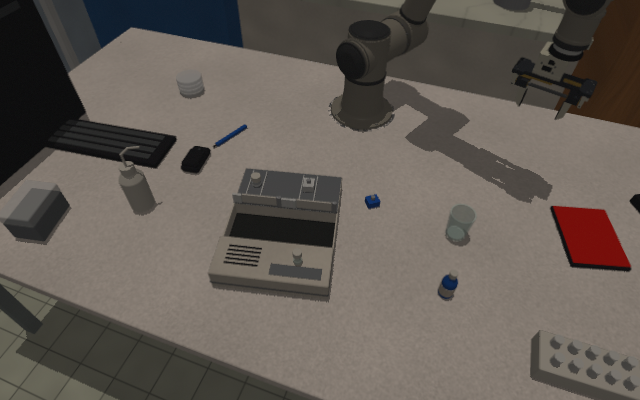

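View pics/side0.png

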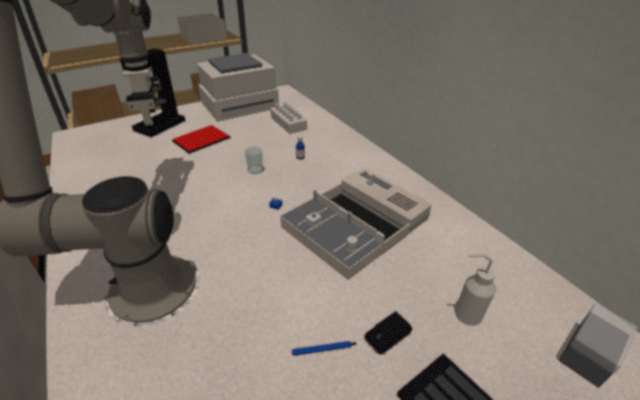

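The carrier candidates are the silver block at scene (308,184), the blue block at (373,201), and the round thing at (256,180), which is the jar. The silver block with a stub, standing in the left lane, fits. I'll confirm it in an enlarged crop and read the dock corners there.

```bash
cat > h.py <<'E'
from cell import robot, viewer
import cv2,numpy as np
from scipy.spatial.transform import Rotation as R
def campose(n,m,st=None):
    if n!="wrist": return m["pose"]
    T=np.eye(4);T[:3,:3]=R.from_euler("xyz",st["tool_rot"]).as_matrix();T[:3,3]=st["tool_pos"]
    return T@m["mount"]
def K(m): return np.array([[m["fx"],0,m["cx"]],[0,m["fy"],m["cy"]],[0,0,1.]]),np.array([m["k1"],0,0,0,0])
def cast(n,px,z,st=None):
    m=viewer.camera_model(n);P=campose(n,m,st);k,d=K(m)
    u=cv2.undistortPoints(np.array(px,float).reshape(-1,1,2),k,d)[:,0]
    r=np.c_[u[:,0],-u[:,1],-np.ones(len(u))]@P[:3,:3].T
    return P[:3,3]+r*((np.broadcast_to(z,len(u))-P[2,3])/r[:,2])[:,None]
def proj(n,pts,st=None):
    m=viewer.camera_model(n);P=campose(n,m,st);k,d=K(m)
    c=(np.array(pts,float).reshape(-1,3)-P[:3,3])@P[:3,:3]
    return cv2.projectPoints(c*[1,-1,-1],np.zeros(3),np.zeros(3),k,d)[0][:,0]
E
python3 - <<'E'
import cv2
a=cv2.imread("pics/scene0.png")[160:300,205:355]
cv2.imwrite("pics/c1.png",cv2.resize(a,None,fx=4.2,fy=4.2,interpolation=cv2.INTER_CUBIC))
E
```

```text
(no output)
```

View pics/c1.png

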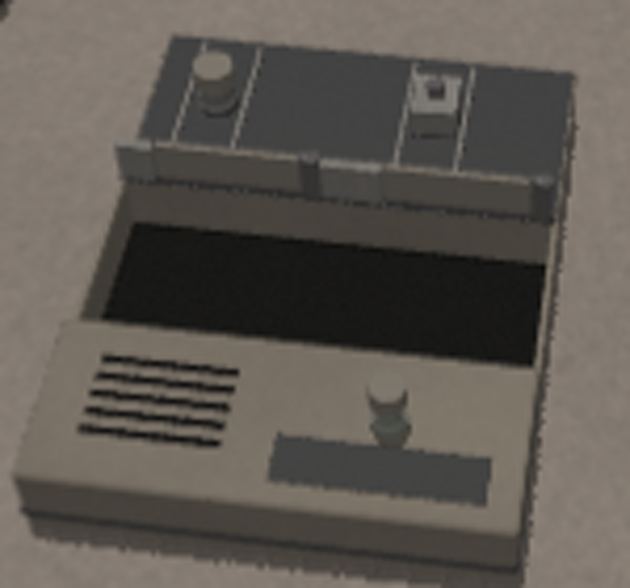

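The crop confirms it: the silver block with a stub is at crop (437,92), scene (309,182), in the left lane. The white round jar is in the right lane. The posts are at crop (543,180) and (310,155), and the dock corners are sharp enough to measure.

```bash
python3 - <<'E'
from h import *
c=lambda p:np.array(p,float)/4.2+[205,160]
names=["back r","back l","far r","far l","near hous r","near hous l","postL","postR","stub top"]
px=[c(p) for p in[(173,37),(575,73),(15,480),(520,533),(66,320),(535,368),(543,178),(310,152),(436,84)]]
z=[.045,.045,.06,.06,.06,.06,.079,.079,.077]
w=cast("scene",px,z)
for n,p in zip(names,w):print(n,p.round(4))
loc=np.array([(-130,-140),(-130,140),(235,-140),(235,140),(125,-140),(125,140)])/1e3
# rigid 2D fit
A=loc-loc.mean(0);B=w[:6,:2]-w[:6,:2].mean(0)
th=np.arctan2((A[:,0]*B[:,1]-A[:,1]*B[:,0]).sum(),(A*B).sum())
Rm=np.array([[np.cos(th),-np.sin(th)],[np.sin(th),np.cos(th)]])
t=w[:6,:2].mean(0)-Rm@loc.mean(0)
print("th",np.degrees(th),"t",t,"res mm",((w[:6,:2]-loc@Rm.T-t)*1e3).round(1).tolist())
print("local posts,stub",((w[6:,:2]-t)@Rm*1e3).round(1))
E
```

```text
back r [ 0.4466 -0.2203  0.045 ]
back l [0.3853 0.0485 0.045 ]
far r [ 0.8006 -0.1402  0.06  ]
far l [0.7377 0.1277 0.06  ]
near hous r [ 0.6949 -0.1659  0.06  ]
near hous l [0.6337 0.1017 0.06  ]
postL [0.5109 0.0656 0.079 ]
postR [ 0.5399 -0.0764  0.079 ]
stub top [ 0.4563 -0.0244  0.077 ]
th 12.788797986610682 t [ 0.54169025 -0.0583853 ] res mm [[0.6, 3.4], [1.3, -0.9], [-1.2, 2.7], [-2.2, -2.5], [0.4, 1.4], [1.1, -4.1]]
local posts,stub [[ -2.6 127.7]
 [ -5.7 -17.1]
 [-75.7  52. ]]
```

Dock fit: yaw 12.8°, origin (0.542,-0.058). The posts are 145 mm apart, as they must be, and the carrier is at dock x≈-76, y≈52.

Plan: yaw the hand so finger A leads finger B by 65 mm along the lane and sits 45 mm to its left. One push then opens the flap first and moves the carrier after it. I'm moving above the start now and setting the opening to about 60 mm.

```bash
python3 -m creep '[[[20,-34,0,0,0,-3],[20,-34,0,0,0,-3],[20,-34,0,0,0,-3],[20,-34,0,0,0,-3],[20,-34,0,0,0,-3]]]' -0.3 40
python3 -m creep '[[[20,-34,0,0,0,-3],[20,-34,0,0,0,-3],[20,-34,0,0,0,-3],[20,-34,0,0,0,-3],[20,-34,0,0,0,0]]]'
python3 -m creep '[[[20,-34,0,0,0,0],[20,-34,0,0,0,0],[20,-34,0,0,0,0],[20,-34,0,0,0,0],[0,0,0,0,0,0]]]'
```

```text
time: 0.52
tool_pos: [0.241, 0.3337, 0.4011]
tool_rot: [-3.138, -0.002, 2.606]
contact_force: [0.6, 0.1, 0.4]
opening: 0.0636
time: 0.93
tool_pos: [0.3422, 0.1546, 0.4005]
tool_rot: [-3.137, -0.003, 2.386]
contact_force: [0.1, 0.9, -0.3]
opening: 0.0597
time: 1.35
tool_pos: [0.4261, 0.0054, 0.4002]
tool_rot: [-3.138, -0.0, 2.379]
contact_force: [0.6, -0.9, -0.2]
opening: 0.0596
```

```bash
python3 - <<'E'
from h import *
import json
st=robot.observe(); im=viewer.read_camera("wrist"); cv2.imwrite("pics/w1.png",im)
json.dump({k:list(map(float,st[k])) for k in("tool_pos","tool_rot")},open("w1.json","w"))
cv2.imwrite("pics/w1b.png",cv2.resize(im,(800,500)))
E
```

```text
(no output)
```

View pics/w1b.png

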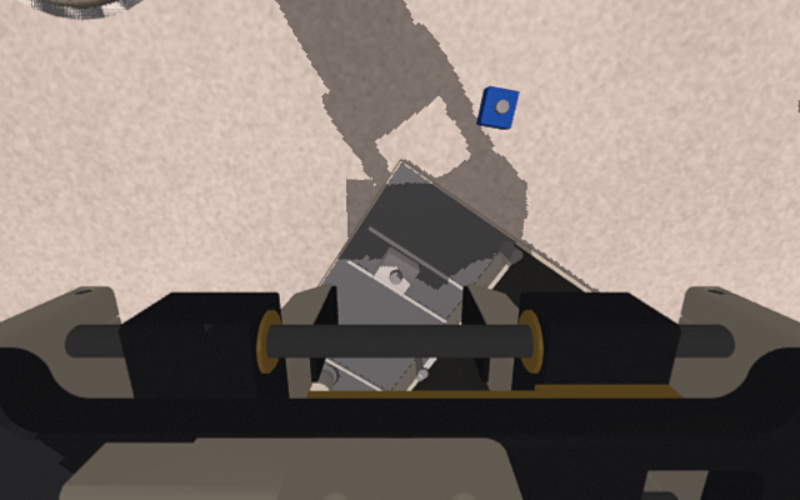

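The wrist view shows the carrier's stub at (397,276), the left post top at (513,252), the right post at (421,375), and the dock's back-left corner at (402,161). Lane kerbs run from (368,228) and (338,258). The blue decoy, at (500,105), is off the dock.

```bash
python3 - <<'E'
from h import *
import json
st=json.load(open("w1.json"))
px=np.array([(397,276),(513,251),(421,375),(402,161),(597,292),(369,229),(463,288),(340,260),(447,323)])*.8
z=[.077,.079,.079,.045,.045,.049,.049,.049,.049]
w=cast("wrist",px,z,st)
th=np.radians(12.8);Rm=np.array([[np.cos(th),-np.sin(th)],[np.sin(th),np.cos(th)]]);t=np.array([.5417,-.0584])
for n,p in zip(["stub","postL","postR","backL","edgeL","kerbL1","kerbL2","kerbR1","kerbR2"],w):print(n,p.round(4),((p[:2]-t)@Rm*1e3).round(1))
for a,b in((3,4),(5,6),(7,8)):
    d=w[b]-w[a];print("yaw",np.degrees(np.arctan2(d[1],d[0])))
E
```

```text
stub [ 0.4527 -0.0253  0.077 ] [-79.5  52. ]
postL [0.5054 0.0651 0.079 ] [ -8.  128.4]
postR [ 0.5423 -0.0788  0.079 ] [ -4. -20.]
backL [0.3836 0.0467 0.045 ] [-130.8  137.5]
edgeL [0.6124 0.1003 0.045 ] [104.1 139.1]
kerbL1 [ 0.4074 -0.0191  0.049 ] [-122.3   68.1]
kerbL2 [0.5144 0.006  0.049 ] [-12.4  68.8]
kerbR1 [ 0.4098 -0.0614  0.049 ] [-129.3   26.3]
kerbR2 [ 0.5322 -0.0311  0.049 ] [-3.2 28.7]
yaw 13.168790564227953
yaw 13.211771641216274
yaw 13.92441180697793
```

```bash
python3 -m creep '[[[17,-11,-20,0,0,0],[0,0,-40,0,0,0],[0,0,-40,0,0,0],[0,0,-30,0,0,0],[0,0,0,0,0,0]]]'
python3 - <<'E'
from h import *
st=robot.observe();p=st["tool_pos"];print(p,st["tool_rot"],st["opening"])
im=viewer.read_camera("scene")[150:230,225:365]
cv2.imwrite("pics/s2.png",cv2.resize(im,None,fx=5.5,fy=5.5,interpolation=cv2.INTER_CUBIC))
E
```

```text
time: 1.82
tool_pos: [0.4403, -0.0013, 0.2675]
tool_rot: [-3.142, 0.0, 2.378]
contact_force: [-2.6, 0.2, 0.0]
opening: 0.0598
[ 0.4403105  -0.00131863  0.2674719 ] [-3.14155059e+00  3.00896982e-04  2.37777417e+00] 0.05979868466025213
```

View pics/s2.png

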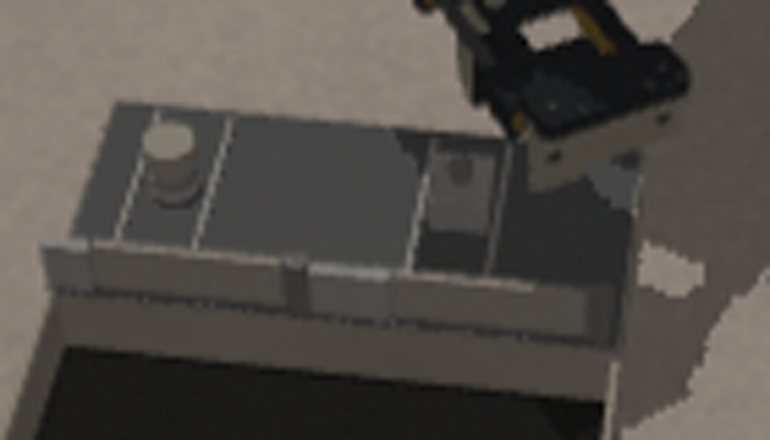

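```bash
python3 -m creep '[[[2,-5,0,0,0,0],[0,0,0,0,0,0]]]'
cat >> h.py <<'E'
def fingers(th=13.1,t=(.5417,-.0584)):
    th=np.radians(th);Rm=np.array([[np.cos(th),-np.sin(th)],[np.sin(th),np.cos(th)]])
    st=robot.observe();M=R.from_euler("xyz",st["tool_rot"]).as_matrix();s=st["opening"]/2+.0095
    for n,k in(("B",-s),("A",s)):
        p=st["tool_pos"]+M@[0,k,robot.tcp_to_tips]
        print(n,"dock mm",((p[:2]-t)@Rm*1e3).round(1),"z",(p[2]*1e3).round(1),"px",((proj("scene",[p])[0]-[225,150])*5.5).round())
    print("F",st["contact_force"].round(1))
E
python3 -c "
from h import *
fingers()"
```

```text
time: 2.03
tool_pos: [0.4436, -0.0053, 0.2721]
tool_rot: [3.139, 0.004, 2.381]
contact_force: [-0.1, -0.5, 0.2]
opening: 0.0595
B dock mm [-115.6   52.1] z 94.0 px [470.  84.]
A dock mm [-50.   95.2] z 94.2 px [543. 186.]
F [-0.1 -0.5  0.2]
```

```bash
python3 -m creep '[[[0,0,-20,0,0,0],[0,0,-14,0,0,0],[0,0,0,0,0,0],[0,0,0,0,0,0]]]'; python3 -c "
from h import *
fingers()"
```

```text
time: 2.37
tool_pos: [0.4467, -0.0051, 0.2454]
tool_rot: [3.13, 0.017, 2.382]
contact_force: [0.7, -0.7, -0.4]
opening: 0.0598
B dock mm [-110.    50.4] z 67.0 px [466. 130.]
A dock mm [-44.2  93.7] z 67.9 px [538. 232.]
F [ 0.7 -0.7 -0.4]
```

```bash
cat >> h.py <<'E'
def fix():
    st=robot.observe();a=R.from_euler("xyz",st["tool_rot"]);b=R.from_euler("xyz",[np.pi,0,2.38])
    print("rot fix deg",np.degrees((b*a.inv()).as_rotvec()).round(2))
E
python3 -c "
from h import *
fix();robot.observe();print(robot.observe()['qvel'])"
```

```text
rot fix deg [ 0.2   1.17 -0.1 ]
[ 0.0020162  -0.01521387 -0.01174024  0.00075523  0.00761669  0.00271786]
```

```bash
python3 -m creep '[[[-5,0,-6,0,1.2,0],[-1,0,-6,0,0,0],[0,0,0,0,0,0]]]'; python3 -c "
from h import *
fingers();fix()"
```

```text
time: 2.62
tool_pos: [0.4413, -0.0051, 0.2365]
tool_rot: [-3.141, 0.007, 2.382]
contact_force: [-0.5, -0.2, -0.6]
opening: 0.0595
B dock mm [-117.9   52.1] z 58.5 px [471. 131.]
A dock mm [-52.3  95.3] z 58.5 px [542. 233.]
F [-0.5 -0.2 -0.6]
rot fix deg [ 0.28  0.26 -0.12]
```

```bash
python3 -m creep '[[[6,1.4,-3,0.2,0.2,0],[6,1.4,0,0,0,0],[6,1.4,0,0,0,0],[6,1.4,0,0,0,0],[0,0,0,0,0,0]]]'; python3 -c "
from h import *
fingers();fix()"
```

```text
time: 3.03
tool_pos: [0.4681, 0.001, 0.234]
tool_rot: [3.141, 0.002, 2.381]
contact_force: [0.7, 1.4, -0.3]
opening: 0.0599
B dock mm [-90.9  52.6] z 56.0 px [466. 173.]
A dock mm [-25.   95.9] z 56.0 px [538. 278.]
F [ 0.7  1.4 -0.3]
rot fix deg [ 0.06  0.1  -0.09]
```

```bash
python3 -m creep '[[[6,1.3,0,0,0,0],[6,1.3,0,0,0,0],[6,1.3,0,0,0,0],[6,1.3,0,0,0,0],[0,0,0,0,0,0]]]'; python3 -c "
from h import *
fingers();fix()
im=viewer.read_camera('scene')[150:230,225:365]
cv2.imwrite('pics/s3.png',cv2.resize(im,None,fx=5.5,fy=5.5,interpolation=cv2.INTER_CUBIC))"
```

```text
time: 3.45
tool_pos: [0.4945, 0.007, 0.2337]
tool_rot: [-3.14, 0.0, 2.382]
contact_force: [-0.5, -0.2, 0.1]
opening: 0.0596
B dock mm [-64.2  52.6] z 55.8 px [459. 211.]
A dock mm [ 1.5 95.8] z 55.7 px [531. 320.]
F [-0.5 -0.2  0.1]
rot fix deg [ 0.06 -0.04 -0.12]
```

View pics/s3.png

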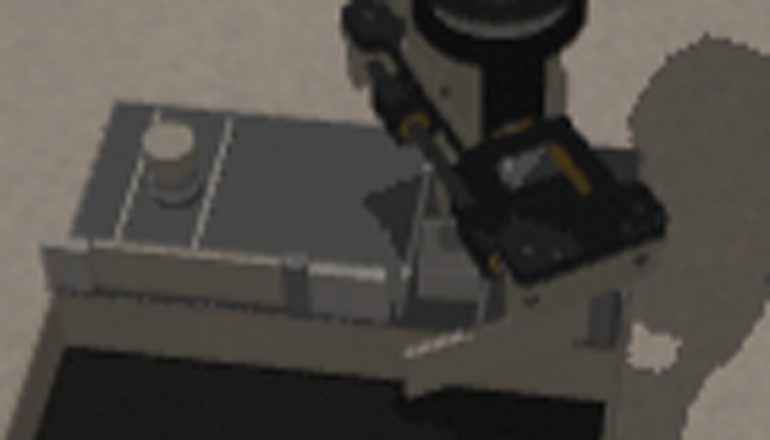

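Flap is about 0.45 rad open, held by finger A. The carrier is still before the gateway at crop (450,265), between its kerbs and clear of the flap end at (410,370). Pushing on.

```bash
python3 -m creep '[[[6,1.3,0,0,0,0],[6,1.3,0,0,0,0],[6,1.3,0,0,0,0],[6,1.3,0,0,0,0],[0,0,0,0,0,0]]]';python3 -m creep '[[[6,1.3,0,0,0,0],[6,1.3,0,0,0,0],[0,0,0,0,0,0]]]'; python3 -c "
from h import *
fingers();fix()
im=viewer.read_camera('scene')[150:250,225:365]
cv2.imwrite('pics/s4.png',cv2.resize(im,None,fx=5.5,fy=5.5,interpolation=cv2.INTER_CUBIC))"
```

```text
time: 3.92
tool_pos: [0.5195, 0.0123, 0.2333]
tool_rot: [-3.138, -0.002, 2.382]
contact_force: [-0.8, -2.0, 0.1]
opening: 0.0595
time: 4.17
tool_pos: [0.5332, 0.0151, 0.2334]
tool_rot: [-3.138, -0.001, 2.382]
contact_force: [-0.1, -1.7, -0.4]
opening: 0.0596
B dock mm [-25.   51.7] z 55.5 px [446. 270.]
A dock mm [40.6 95. ] z 55.3 px [521. 384.]
F [-0.1 -1.7 -0.4]
rot fix deg [ 0.1  -0.17 -0.12]
```

View pics/s4.png

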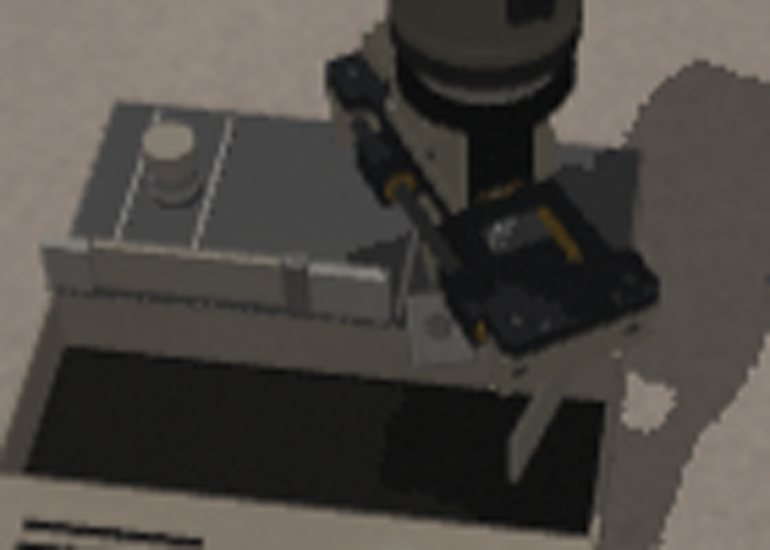

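The carrier, at crop (440,325), is halfway over the edge. The flap is about 1.2 rad open and well clear of it at (530,430). I'll do the last 14 mm.

```bash
python3 -m creep '[[[6,1.5,0,0,0,0],[6,1.5,0,0,0,0],[2,0.5,0,0,0,0],[0,0,0,0,0,0],[0,0,0,0,0,0]]]'; python3 -c "
from h import *
fingers();fix()
im=viewer.read_camera('scene')[150:250,225:365]
cv2.imwrite('pics/s5.png',cv2.resize(im,None,fx=5.5,fy=5.5,interpolation=cv2.INTER_CUBIC))"
```

```text
time: 4.63
tool_pos: [0.5488, 0.0191, 0.2334]
tool_rot: [-3.139, -0.0, 2.382]
contact_force: [0.1, -0.9, -0.0]
opening: 0.0596
B dock mm [-8.7 52.1] z 55.5 px [443. 296.]
A dock mm [56.9 95.3] z 55.4 px [517. 412.]
F [ 0.1 -0.9 -0. ]
rot fix deg [ 0.08 -0.09 -0.12]
```

View pics/s5.png

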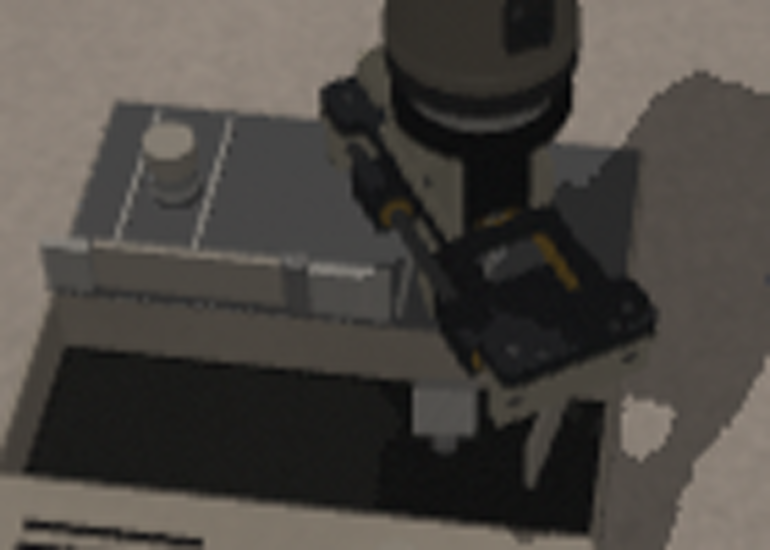

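The carrier has dropped into the tray, at crop (443,410), below the flap's lower edge. Backing out slowly so that the flap follows finger A shut.

```bash
python3 -m creep '[[[-10,-2.3,0,0,0,0],[-10,-2.3,0,0,0,0],[-10,-2.3,0,0,0,0],[-10,-2.3,0,0,0,0],[-10,-2.3,0,0,0,0]]]';python3 -m creep '[[[-10,-2.3,0,0,0,0],[-10,-2.3,0,0,0,0],[-10,-2.3,0,0,0,0],[-8,-1.8,0,0,0,0],[0,0,0,0,0,0]]]'; python3 -c "
from h import *
fingers();fix()"
```

```text
time: 5.1
tool_pos: [0.4987, 0.0072, 0.234]
tool_rot: [3.14, 0.004, 2.382]
contact_force: [-0.3, -0.1, 0.0]
opening: 0.0598
time: 5.52
tool_pos: [0.4567, -0.0017, 0.2344]
tool_rot: [3.14, 0.004, 2.381]
contact_force: [-0.9, 0.5, 0.2]
opening: 0.0595
B dock mm [-102.1   52.5] z 56.4 px [468. 156.]
A dock mm [-36.5  95.7] z 56.5 px [540. 260.]
F [-0.9  0.5  0.2]
rot fix deg [ 0.07  0.22 -0.08]
```

A now leads only to x≈-23, so it is clear of the flap. Lifting and backing away.

```bash
python3 -m creep '[[[0,0,30,0,0,0],[0,0,40,0,0,0],[0,10,40,0,0,0],[-10,30,20,0,0,0],[-15,34,0,0,0,0]]]';python3 -m creep '[[[-15,34,0,0,0,0],[-15,34,0,0,0,0],[0,0,0,0,0,0],[0,0,0,0,0,0],[0,0,0,0,0,0]]]'; python3 -c "
from h import *
st=robot.observe();print(st['contact_force'].round(1),abs(st['qvel']).max())
im=viewer.read_camera('scene');cv2.imwrite('pics/s6full.png',im)
cv2.imwrite('pics/s6.png',cv2.resize(im[140:300,200:400],None,fx=3.7,fy=3.7,interpolation=cv2.INTER_CUBIC))
d=cv2.absdiff(im,cv2.imread('pics/scene0.png')).max(2)
for n,(x,y) in dict(jar=(256,180),vial=(297,257),beaker=(460,222),dropper=(448,286),wash=(138,188),mouse=(196,158),marker=(230,135)).items(): print(n,(d[y-12:y+12,x-12:x+12]>40).sum())"
```

```text
time: 5.93
tool_pos: [0.4331, 0.0703, 0.3693]
tool_rot: [3.139, 0.002, 2.373]
contact_force: [0.7, 0.4, 0.1]
opening: 0.0597
time: 6.35
tool_pos: [0.4003, 0.1466, 0.3737]
tool_rot: [3.129, 0.007, 2.378]
contact_force: [1.2, 0.2, 0.3]
opening: 0.06
[1.2 0.2 0.3] 0.011762247640445323
jar 0
vial 0
beaker 0
dropper 0
wash 0
mouse 0
marker 0
```

View pics/s6.png

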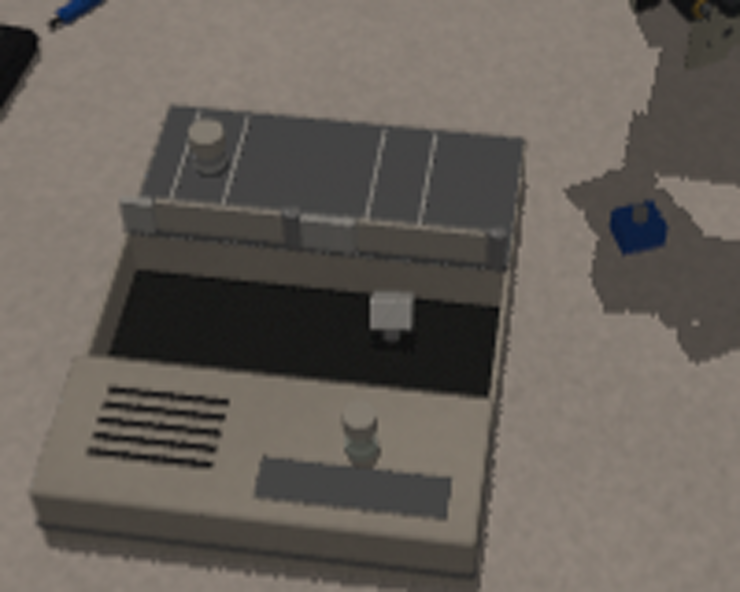

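The carrier rests in the tray at crop (390,315), both flaps are shut in line with the guard, and all the loose things are unchanged. The hand is clear, so I'm handing in.

```bash
python3 -c "
from cell import robot
print(robot.hand_in())"
```

```text
the job is handed in; nothing more can be done
None
```

I pushed the carrier through the left gateway into the tray and handed the job in at about 6.4 s of the 38 s allowed. One finger opened and held the left flap while the other pushed. I then backed out so the flap followed the finger shut, and lifted the hand clear. The hand-in gave no verdict.

- **Carrier:** in the last picture it lies in the tray, tipped onto its front face. I saw no contact with the flap in any picture along the way.
- **Flaps:** both look shut, in line with the guard. I judged this by eye and did not measure the flap angles.
- **Loose things:** the patches checked around the jar, vial, beaker, dropper, wash bottle, mouse and marker show no change from the first picture.
- **Small disagreements:**
  - The two camera views differed by 3 to 5 mm on the post and carrier positions. The paths had room for that.
  - One early descent drifted about 5 mm and 1°, which I corrected before touching anything.

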